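# Index the bolt fixture and unload the inspected bolt

### The job

Index the rotary fixture on by one hole so that the bolt comes out from under the sensor: pull the red sprung knob up, swing its blue arm counter-clockwise (seen from above), and let the pin drop fully home in the hole of the brass plate, without forcing the arm against the pin. Then take the bolt out of its nest and put it in the blue cup. Leave the cup standing where it is and the other bolts and the ring gauge alone.

Things in the scene. Friction and masses are not known exactly. Their poses are not given: they have to be found in the camera images.
- fixture: rotary index fixture fixed to the bench, round cast-iron foot 236 mm across, 12 mm thick. Origin: on the bench on the vertical turning axis; x points to the sensor post (centre at x = 129 mm, 34 mm wide), z up. The post and its bar overhanging towards the axis (20 mm wide, ending at x = 35 mm) reach 112 mm high
- home_hole (a point): mouth of the home hole, at x = -90 mm, y = 0 on the fixture, 28 mm above the bench, in a dark steel plate that follows the 90 mm index circle. Counter-clockwise next to it lies a fixed brass plate (top at 27.5 mm) with one hole 12.2 mm wide. That hole is 45 to 75 degrees counter-clockwise of the home hole, differently set each time and not measured: let the pin ride on the plate to find it
- sensor_nose (a point): lower end of the sensor's brass nose (10 mm thick, under a black head 30 x 26 mm), 88 mm above the bench and 48 mm from the turning axis, right above the bolt at the start, so that the bolt cannot be drawn there. Its axes are those of the fixture
- turret (a joint): angle of the turret about the fixture's vertical axis, rad: 0 = pin in the home hole; grows counter-clockwise seen from above, end stop at 1.45. Aluminium disc, diameter 140 mm, top 34 mm above the bench, with the bolt's nest and opposite it a blue arm (24 mm wide, top at 46 mm, along the fixture's -x at 0). Friction about 0.15 N m (1.7 N at the knob); locked while the pin is in a hole
- pin: red knob of the index pin on the blue arm, 90 mm from the turning axis: upright cylinder 24 mm in diameter, 32 mm tall. Origin: the knob's centre, 66 mm above the bench when the pin is home, its foot then 4 mm above the arm. Slides up by at most 18 mm against a spring (6 N home, 10 N at 10 mm, 13 N at the top), springs back when let go. The pin must not bear on the fixture with over 40 N
- pin_tip (a point): round tip of the steel index pin (10 mm thick) under the red knob, 48 mm below the knob's centre: 18 mm above the bench when home. Clear of the plates when more than 10.5 mm up; riding on a plate it stands 9.5 to 10 mm up and drags with 2 to 3 N at the knob; over a hole it drops by that much and the arm then stops dead within 1.5 mm either way
- bolt_mid (a point): the bolt to unload, half-way along it: zinc-plated flange bolt 45 mm long, 60 g, head up in the turret's nest 48 mm from the turning axis, opposite the blue arm. z runs along it to the head. Hexagon 12 mm high, 18 mm across flats (flats square to its x axis and every 60 degrees), flange 26 mm across, 3 mm thick; shank 12 mm thick, 30 mm long. The flange's underside is 7.5 mm above this point
- bolt_head (a point): middle of the hexagon of that same bolt, on its axis, 39 mm above its lower end: 75 mm above the bench in the nest. The hexagon reaches 6 mm above and below it; the flange lies below. The nest is a sleeve 27 mm across, its top (under the flange) 66 mm above the bench; the shank stands 30 mm deep in it with about 1 mm of play all round
- cup_in (a point): centre of the inner floor of the open blue plastic sorting cup that stands loose on the bench: 90 mm across the rim, 70 mm tall, wall 3 mm, narrower at the foot (72 mm), floor about 5 mm above the bench. 150 g
- ring_gauge_mid (a point): centre of the chrome thread ring gauge lying on the grey surface plate, 44 mm in diameter, 14 mm thick; to be left alone
- bolt_b_mid (a point): middle of a second bolt, like the first, standing on its head on the surface plate (the plate is 160 x 200 mm, 50 mm high); to be left alone
- bolt_c_mid (a point): middle of a third bolt, like the first, standing on its head on the surface plate; to be left alone
Mind the look-alikes: they are no part of the job. What is meant by the part that bears cup_in is not pink or turquoise, and is the larger of those in its own colour.

How it is judged:
On the way, in this order (a step that is already met when the one before it is completed fails the run):
1. the index pin is pulled clear of the home hole (z of pin in the frame of fixture above 0.0765 m), for 0.1 s.
2. the pin has dropped home in the brass plate's hole, and the bolt still stands in its nest (value of joint turret above 0.7 rad and z of pin in the frame of fixture below 0.0685 m and z of bolt_mid in the frame of fixture below 0.064 m), for 0.2 s.
3. the bolt is in the blue cup (horizontal distance between bolt_mid and cup_in below 0.04 m and height (world z) of bolt_mid below 0.06 m), for 0.2 s.
At the end, for the whole second after the job is handed in: Pin home in the brass plate's hole (turret past 0.7 rad, knob within 2.5 mm of its lowest), the bolt at rest in the blue cup (its middle within 40 mm of the cup's axis, under 60 mm high), the cup at rest and upright within 0.15 rad (all of step 3 and value of joint turret above 0.7 rad and z of pin in the frame of fixture below 0.0685 m and angle between cup_in's own z axis and vertical below 0.15 rad and linear speed of each of bolt, cup below 0.03 m/s); the robot touches nothing.
It fails at once if the pin is forced against the fixture with more than 40 N (contact force between pin and fixture above 40 N).
It fails at once if the cup is knocked over or shifted by more than 60 mm (angle between cup_in's own z axis and vertical above 0.5 rad or distance of cup_in from where it was at the start of the episode above 0.06 m).
It fails at once if the ring gauge or another bolt is moved by more than 20 mm (distance of any of ring_gauge_mid, bolt_b_mid, bolt_c_mid from where it was at the start of the episode above 0.02 m).
It also fails if it takes over 64 s, if anything falls off the work surface, if the arm or the gripper's body presses on something with over 40 N, if the wrist force passes 120 N, or if a joint passes its speed limit or range.

### The arm

A 6-joint arm with a two-finger parallel gripper is mounted at the origin on the work surface. World frame = base frame: x ahead of the robot, y to its left, z up, the work surface at z = 0. Lengths are in m, angles in rad, forces in N, time in s.
With the tool pointing down it reaches from about 0.375 to 0.975 m from the base axis. Payload 3.8 kg.
Tool frame: the origin (TCP) lies midway between the tips of the shut fingers; the grasp point (between the pads) lies 19 mm behind it; x points along the fingers, y is the direction in which the jaws open and shut, and the axes are right-handed (so a half turn about x gives the same grasp; the last joint's range is limited). The gripper opens to 88 mm and grips with 3 to 60 N. Pads are 18 mm wide; open, the fingers measure 123 mm over their backs; the gripper's body (75 mm by 187 mm) begins 45 mm behind the grasp point.
Start: joints at [-1.339, 0.264, 1.604, -0, 1.274, -0.037], TCP at [0.179, -0.651, 0.239] pointing down, gripper open.
Joint ranges: [-2.63, 2.63], [-0.94, 2.18], [0.31, 2.57], [-1.31, 4.45], [0, 2.66], [-2.55, 2.55]. Speed limits (rad/s): [2.57, 2.57, 3.14, 3.14, 3.14, 3.14].

### API

Orientations are given as a rotation vector (axis times angle).
In Python, from cell import manip, inverse_kinematics, cams, order gives the robot as it stands. Calls block until the motion is done:
- manip.move_pose(position, orientation): joint-space move of the TCP to a pose.
- manip.move_linear(position, rate=0.15, rot=None): straight line of the TCP; rot=None keeps the orientation; rate is the mean speed in m/s.
- manip.set_joints(angles): joint-space move.
- manip.set_gripper(opening, force=None): finger opening in m; force is the grip in N (None keeps the last); returns when the fingers have stopped.
- manip.dwell(seconds).
- inverse_kinematics(position, orientation): joint angles nearest the present ones, or None.
- manip.state(): the state.
- cams.capture(name): name is "side" or "top"; returns a dict with "image" (384x512x3 uint8, blue, green, red), "z_map" (384x512 float32, m along the optical axis (not along the pixel's ray), 0 where there is no reading), "intrinsics" (3x3 intrinsics, pixels), "position" and "orientation" of the camera in the world. Camera axes: x right, y down, z forward; pixel columns grow to the right and rows downward; lengths in m; the calibration is good to about 2 mm. A picture is of the moment at which its call begins.
A pose or a line that the arm cannot do raises manip.IKError and nothing moves.
- order.close_job(): hands the job in, once; it reports no verdict.
The state is a dict: "clock": time; "joint_pos": joint angles; "joint_velocities": joint speeds; "tau": joint torques, N m; "tool_pos": TCP position; "tcp_rot": TCP orientation; "contact_force": force on the tool from outside, world axes, zero at the start; "moment": the same for the moment, N m; "gripper_width": finger opening in m.
Only numpy, scipy, OpenCV 4.12 (cv2) and the standard library are available. Lean on these libraries where they do the work, as an engineer would, in place of code of your own. Each camera call takes 0.05 s, during which the arm holds its last target.

## Working session

There is one attempt and no reset: what is moved stays moved. The work goes in short steps, each a Python script; the robot and the scene stay as the last script left them, time stands still between calls to the robot, and variables do not carry over. Pictures are saved under pics/ and viewed, and the job is handed in when it is done.

```bash
ls; mkdir -p pics; python3 - <<'E'
from cell import manip,cams
import cv2,numpy as np
s=manip.state();print(s)
for n in("side","top"):
    c=cams.capture(n);cv2.imwrite(f"pics/{n}0.png",c["image"]);print(n,c["intrinsics"],c["position"],c["orientation"]);np.savez(f"{n}0.npz",**c)
E
```

```text
pics
{'clock': 0.0, 'joint_pos': array([-1.33890359e+00,  2.64760689e-01,  1.60535903e+00, -2.43954551e-05,
        1.27366836e+00, -3.69201117e-02]), 'joint_velocities': array([ 0.00057295, -0.00197789,  0.00194672, -0.00056339,  0.00107191,
        0.00048794]), 'tau': array([ 4.90532711e-04, -5.02116823e+01, -3.56866693e+01,  7.29615055e-02,
        2.93811411e-02, -1.78255018e-04]), 'tool_pos': array([ 0.17908862, -0.65008666,  0.23739099]), 'tcp_rot': array([ 2.07844655,  0.28338146, -2.07894346]), 'contact_force': array([ 0.65259225,  0.2083281 , -0.2459815 ]), 'moment': array([ 0.01431219, -0.00701448,  0.02178055]), 'gripper_width': 0.08813771039803249}
side [[371.24960321   0.         256.26178884]
 [  0.         371.24960321 194.01736431]
 [  0.           0.           1.        ]] [ 0.44826212 -0.74740871  0.73752977] [-2.34593305  0.15116671 -0.04473806]
top [[430.60682233   0.         256.88524428]
 [  0.         430.60682233 196.30666168]
 [  0.           0.           1.        ]] [ 0.41185142 -0.11914371  1.00679736] [-2.1910715   2.15490335 -0.12189328]
```

View pics/side0.png

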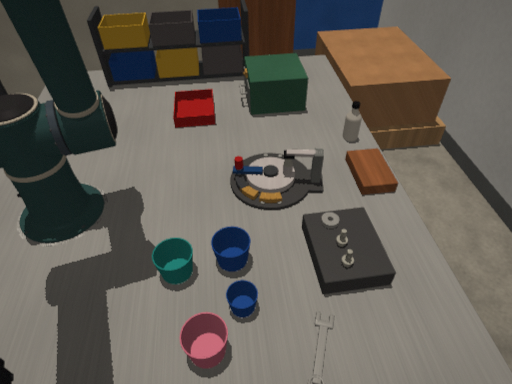

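View pics/top0.png

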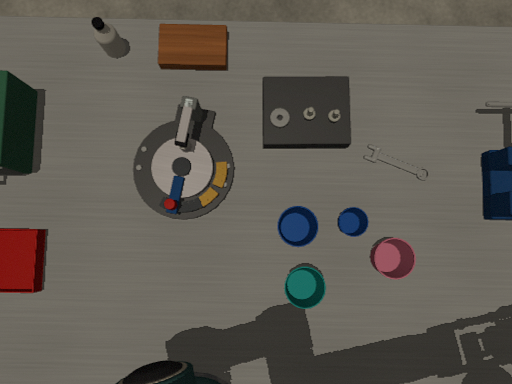

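The side view shows the fixture at about (272,178), its red knob at (239,163), the big blue cup at (231,248) and the plate with the bolts at (345,245). In the top view the fixture is at (184,169), the knob at (170,204) and the large blue cup at (298,226). The small blue cup at (353,222) is the decoy.

```bash
cat > h.py <<'E'
import numpy as np,cv2
from scipy.spatial.transform import Rotation as R
def ray(c,u,v):
    d=np.linalg.inv(c["intrinsics"])@np.array([u,v,1.]);Rm=R.from_rotvec(c["orientation"]).as_matrix()
    return np.array(c["position"]),Rm@d
def onz(c,u,v,z):
    p,d=ray(c,u,v);return p+d*(z-p[2])/d[2]
def cloud(c):
    v,u=np.mgrid[:384,:512];z=c["z_map"];Rm=R.from_rotvec(c["orientation"]).as_matrix()
    d=np.stack([u,v,np.ones_like(u)],-1)@np.linalg.inv(c["intrinsics"]).T
    return (d*z[...,None])@Rm.T+c["position"]
def proj(c,P):
    Rm=R.from_rotvec(c["orientation"]).as_matrix();q=(np.atleast_2d(P)-c["position"])@Rm@c["intrinsics"].T
    return q[:,:2]/q[:,2:]
def blobs(c,lo,hi,amin=15):
    h=cv2.cvtColor(c["image"],cv2.COLOR_BGR2HSV);m=cv2.inRange(h,np.array(lo),np.array(hi))
    n,l,s,ce=cv2.connectedComponentsWithStats(m);return [(ce[i],s[i],l==i) for i in range(1,n) if s[i,4]>=amin]
def circ(P):
    A=np.c_[2*P,np.ones(len(P))];x=np.linalg.lstsq(A,(P**2).sum(1),rcond=None)[0];return x[:2],np.sqrt(x[2]+x[:2]@x[:2])
E
python3 - <<'E'
from h import *
np.set_printoptions(precision=4,suppress=True)
for n in("side","top"):
    c=dict(np.load(f"{n}0.npz"));X=cloud(c)
    im=c["image"];
    r=(170,130,170,90) if n=="side" else (120,80,130,150)
    x,y,w,h=r;k=4 if n=="side" else 4
    cv2.imwrite(f"pics/{n}0c.png",cv2.resize(im[y:y+h,x:x+w],None,fx=k,fy=k,interpolation=cv2.INTER_CUBIC))
    b=X[...,2];print(n,"bench z",np.median(b[b<0.03]))
    for nm,lo,hi in(("red",(0,150,60),(6,255,255)),("red2",(174,150,60),(180,255,255)),("blue",(105,120,40),(130,255,255)),("brass",(12,120,100),(28,255,255))):
        for ce,s,l in blobs(c,lo,hi):
            P=X[l];P=P[c["z_map"][l]>0];print(nm,ce.round(1),s,np.median(P,0) if len(P) else None,P[:,2].max() if len(P) else None)
E
```

```text
side bench z -0.001523640805797255
red [193.7 108.2] [ 174   90   41   37 1360] [0.3575 0.4668 0.0063] 0.0412818883977607
red [238.3 162.1] [235 156   8  13  84] [0.4884 0.0512 0.0759] 0.08277024149877132
blue [331.9  17.5] [ 294    0   89   50 2871] [ 1.4333  2.4028 -0.398 ] -0.2491878904290219
blue [219.1  25. ] [ 197    7   45   36 1398] [0.4799 0.6958 0.1999] 0.2316708942715089
blue [132.4  65.4] [ 109   50   47   32 1258] [0.1199 0.6954 0.0634] 0.14086386504420312
blue [248.7 170.1] [233 166  29   8 173] [0.5168 0.0484 0.0446] 0.047318926686930274
blue [230.9 247.7] [ 212  227   38   44 1327] [ 0.4451 -0.1989  0.0389] 0.07231048733393952
blue [241.7 297.6] [226 281  31  36 869] [ 0.4579 -0.3311  0.0248] 0.05366413986564722
brass [123.1  20.6] [ 98  12  48  16 200] [0.0919 0.8176 0.2167] 0.23220399662998992
brass [379.4  56.8] [ 318   27  132   60 5063] [ 1.4923  1.4248 -0.3117] -0.2985652116458527
brass [438.9 122.4] [435 116  10  11  57] [ 1.8244  1.0868 -0.6099] -0.5653143686324223
brass [402.6 128.8] [371 126  63   7 126] [ 1.573   1.0598 -0.6118] -0.6000214285581419
brass [3
[... 804 characters left out ...]
blue [176.4 187.7] [169 176  15  25 239] [0.5268 0.0535 0.0461] 0.051446541968909965
blue [297.8 225.7] [ 278  206   40   41 1263] [ 0.4476 -0.2222  0.007 ] 0.07337410501080988
blue [352.8 221.5] [338 207  30  30 689] [ 0.4592 -0.3503  0.0067] 0.0568264419995993
blue [171.5 210.9] [166 209  11   5  34] [0.4749 0.0616 0.0456] 0.05026054938603708
blue [501.4 217. ] [491 216  21   3  60] [ 0.4741 -0.6756  0.0409] 0.06949669687756022
brass [191.4  43.4] [ 158   24   68   41 2450] [0.8712 0.0332 0.0352] 0.04193236502579489
brass [220.  173.7] [212 162  15  26 270] [ 0.5631 -0.0421  0.0275] 0.03265425823968626
brass [207.6 196.2] [199 187  19  19 194] [ 0.5115 -0.0149  0.0274] 0.031849580274401657
```

View pics/side0c.png

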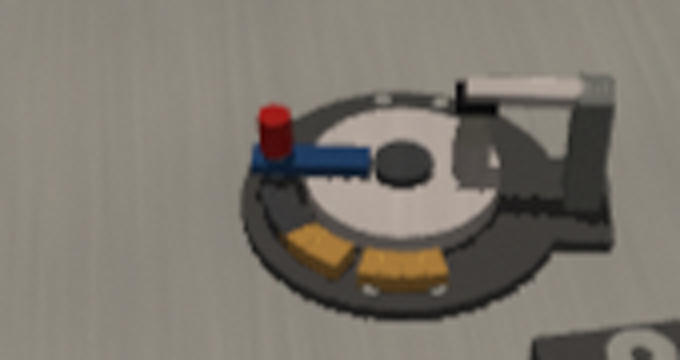

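View pics/top0c.png

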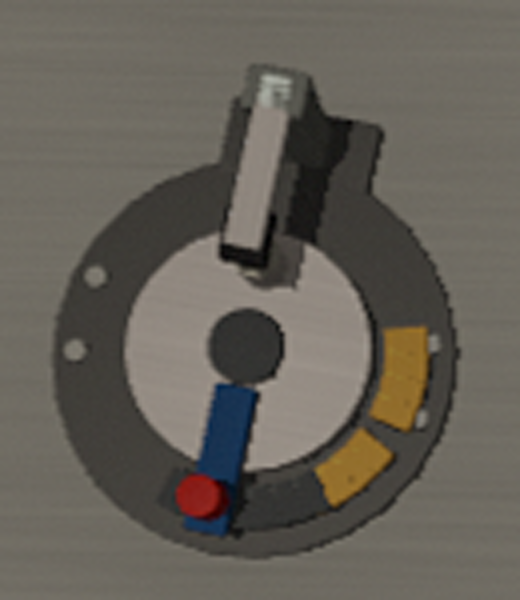

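```bash
python3 - <<'E'
from h import *
np.set_printoptions(precision=4,suppress=True)
for n in("side","top"):
    c=dict(np.load(f"{n}0.npz"));X=cloud(c);h=cv2.cvtColor(c["image"],cv2.COLOR_BGR2HSV)
    off=-0.0015 if n=="side" else 0
    z=X[...,2]-off;d0=np.hypot(X[...,0]-.575,X[...,1]-.04)
    # turret disc
    m=(d0<.1)&(abs(z-.034)<.003)&(h[...,1]<40)&(h[...,2]>90)
    m=m.astype(np.uint8);cn=max(cv2.findContours(m,0,2)[0],key=len);hull=cv2.convexHull(cn)
    print(n,"disc",m.sum())
    Q=X[...,:2][m>0];cc,r=circ(np.array([onz(c,*p,.034)[:2] for p in hull[:,0].astype(float)]));print(cc,r)
    # foot
    m=((z>.004)&(z<.05)&(d0<.16)).astype(np.uint8)
    # points in post top
    m=(z>.100)&(z<.118)&(d0<.17);print("post/bar",m.sum(),X[m].mean(0),X[m].min(0),X[m].max(0))
    P=X[m][:,:2];mu=P.mean(0);w,V=np.linalg.eigh(np.cov(P.T));print("bar axis",V[:,1])
    # cup rim
    m=(abs(z-.070)<.003)&(np.hypot(X[...,0]-.45,X[...,1]+.22)<.07);P=X[m][:,:2];print("rim",m.sum(),circ(P))
    # surface plate
    m=(abs(z-.05)<.004)&(X[...,1]<-.08)&(X[...,0]>.55)&(X[...,1]>-.5);print("plate",m.sum(),X[m].min(0),X[m].max(0))
E
```

```text
side disc 796
[0.5767 0.0412] 0.0690292486708127
post/bar 331 [0.6676 0.0216 0.1083] [ 0.6107 -0.0004  0.0987] [0.7189 0.0446 0.1143]
bar axis [-0.9831  0.1832]
rim 184 (array([ 0.446 , -0.2196]), np.float64(0.04299946416134746))
plate 4271 [ 0.6303 -0.3419  0.0445] [ 0.7943 -0.1388  0.0525]
top disc 1883
[0.5768 0.0463] 0.06938823544081572
post/bar 621 [0.6654 0.0291 0.1109] [0.6096 0.005  0.1   ] [0.7181 0.0517 0.1174]
bar axis [-0.9841  0.1774]
rim 181 (array([ 0.445 , -0.2155]), np.float64(0.04288589304203299))
plate 5253 [ 0.6294 -0.3373  0.046 ] [ 0.7914 -0.1347  0.054 ]
```

```bash
python3 - <<'E'
from h import *
np.set_printoptions(precision=4,suppress=True)
cs={n:dict(np.load(f"{n}0.npz")) for n in("side","top")}
ctr={"side":np.array([.5767,.0412]),"top":np.array([.5768,.0463])}
for n,c in cs.items():
    X=cloud(c);off=-.0015 if n=="side" else 0
    b=[x for x in blobs(c,(0,150,60),(6,255,255)) if np.hypot(*(np.median(X[x[2]],0)[:2]-[.489,.056]))<.03][0]
    # top-face ellipse: pixels of the mask with depth near .082
    l=b[2]&(abs(X[...,2]-off-.082)<.004);P=X[l];print(n,"knob top px",l.sum(),"mean",P.mean(0))
    v,u=np.nonzero(l);cc=onz(c,u.mean(),v.mean(),.082);print(" ray",cc, "rel",cc[:2]-ctr[n],np.hypot(*(cc[:2]-ctr[n])),np.degrees(np.arctan2(*(cc[:2]-ctr[n])[::-1])))
    # brass angular extents
    for x in blobs(c,(12,120,100),(28,255,255)):
        Q=np.array([onz(c,uu,vv,.0275)[:2] for vv,uu in np.argwhere(x[2])])
        if np.hypot(*(Q.mean(0)-ctr[n]))<.13:
            r=Q-ctr[n];a=np.degrees(np.arctan2(r[:,1],r[:,0]))%360;k=abs(np.hypot(*r.T)-.09)<.005;print(" brass ang",a[k].min(),a[k].max(),"r",np.hypot(*r.T).min(),np.hypot(*r.T).max())
    hub=onz(c,181.5,167,.04) if n=="top" else None;print(hub)
E
```

```text
side knob top px 41 mean [0.4887 0.0559 0.0804]
 ray [0.4886 0.0539 0.082 ] rel [-0.0881  0.0127] 0.08905445929833618 171.81994819388143
 brass ang 207.96627635382208 234.76089217016727 r 0.07561379963282662 0.10188432683879116
 brass ang 242.48108435979896 279.75472961729395 r 0.07429628741052169 0.1010606476015296
None
top knob top px 85 mean [0.4887 0.062  0.0819]
 ray [0.4886 0.062  0.082 ] rel [-0.0882  0.0157] 0.08953336183065475 169.92448960455727
 brass ang 243.65312366172984 279.3276765340325 r 0.07781720474618167 0.1029444643478448
 brass ang 209.809370101631 235.9004672185302 r 0.07726754031256876 0.10217590875748174
[0.5755 0.0447 0.04  ]
```

```bash
cat >> h.py <<'E'
def rot(phi,s=1):
    x=np.array([0,0,-1.]);y=s*np.array([-np.sin(phi),np.cos(phi),0]);return R.from_matrix(np.c_[x,y,np.cross(x,y)]).as_rotvec()
C=np.array([.5768,.0438]);HOME=np.radians(170.5);RAD=.0895
def kn(phi,r=RAD): return C+r*np.array([np.cos(phi),np.sin(phi)])
E
python3 - <<'E'
from h import *
from cell import manip,inverse_kinematics,cams
np.set_printoptions(precision=4,suppress=True)
for s in(1,-1):
    for d in(0,35,70,80):
        p=kn(HOME+np.radians(d));print(s,d,inverse_kinematics([*p,.051],rot(HOME+np.radians(d),s)))
E
```

```text
1 0 [ 0.0687  0.1209  2.1567 -0.      0.8639  1.8053]
1 35 [-0.0396  0.1281  2.1485 -0.      0.865   1.0861]
1 70 [-0.1106  0.1939  2.0702  0.      0.8775  0.4043]
1 80 [-0.1195  0.2188  2.0394 -0.      0.8835  0.2209]
-1 0 [ 0.0687  0.1209  2.1567 -0.      0.8639 -1.3363]
-1 35 [-0.0396  0.1281  2.1485 -0.      0.865  -2.0555]
-1 70 None
-1 80 None
```

```bash
python3 - <<'E'
from h import *
from cell import manip,cams
np.set_printoptions(precision=4,suppress=True)
p=kn(HOME)
manip.move_pose([*p,.19],rot(HOME))
manip.set_gripper(.05)
manip.move_linear([*p,.10])
s=manip.state();print(s["clock"],s["tool_pos"],s["contact_force"],s["gripper_width"])
for n in("side","top"):
    c=cams.capture(n);np.savez(f"{n}1.npz",**c);uv=proj(c,s["tool_pos"])[0];print(n,uv)
    im=c["image"].copy();u,v=uv.astype(int);x0,y0=max(u-60,0),max(v-50,0)
    cr=cv2.resize(im[y0:y0+100,x0:x0+120],None,fx=6,fy=6,interpolation=cv2.INTER_CUBIC)
    for q in (s["tool_pos"],s["tool_pos"]+[0,0,0]):
        a=(proj(c,q)[0]-[x0,y0]+.5)*6;cv2.drawMarker(cr,tuple(a.astype(int)),(0,255,0),0,10,1)
    cv2.imwrite(f"pics/{n}1.png",cr)
E
```

```text
4.2917 [0.4891 0.0586 0.1006] [ 0.2882 -1.1515  0.2807] 0.04991092415601926
side [238.1075 153.1274]
top [168.7829 202.4453]
```

View pics/side1.png

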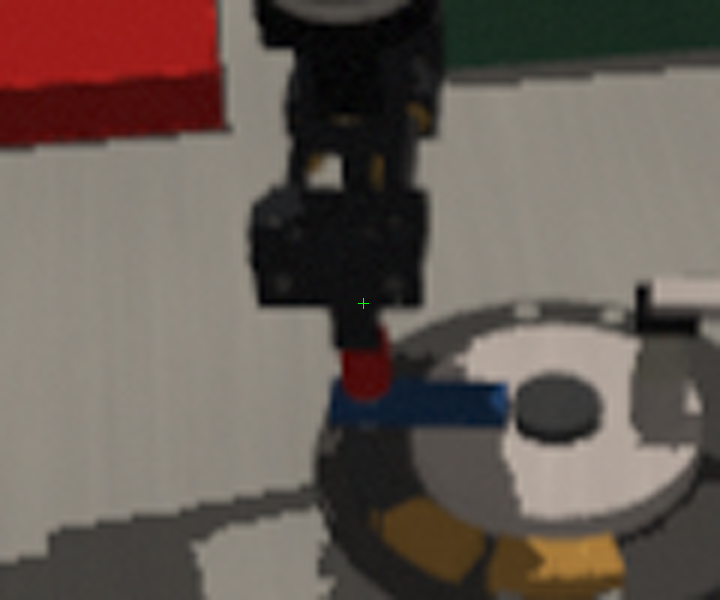

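View pics/top1.png

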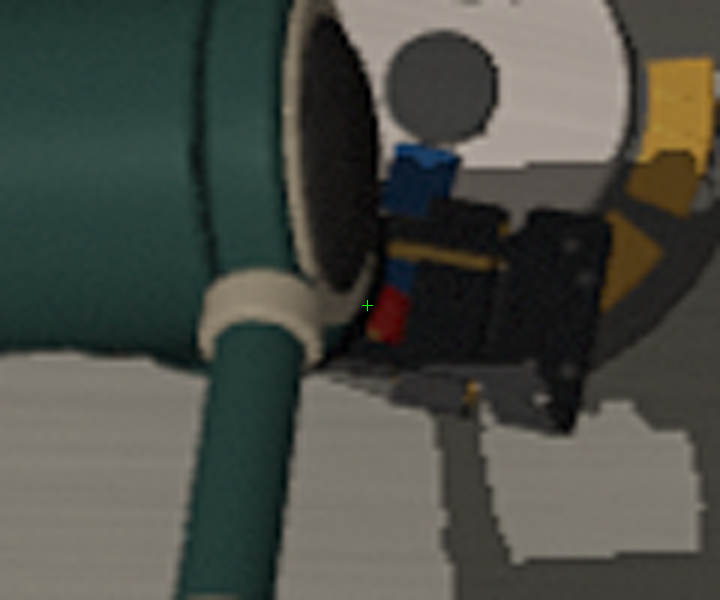

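The side view shows the near finger at about (358,325) in the crop, directly in front of the knob at (366,375). They line up radially to within about 2 mm. In the top view the wrist hides most of the knob.

```bash
python3 - <<'E'
from h import *
from cell import manip,cams
np.set_printoptions(precision=4,suppress=True)
p=kn(HOME);t=np.array([-np.sin(HOME),np.cos(HOME),0])
def st(m):
    s=manip.state();f=s["contact_force"];print(m,round(s["clock"],2),s["tool_pos"],"F",f,"Ft",round(f@t,2),"w",round(s["gripper_width"],4));return s
st("a")
manip.move_linear([*p,.07],rate=.08);st("b")
manip.move_linear([*p,.052],rate=.05);st("c")
manip.set_gripper(.032,5);st("32")
manip.set_gripper(.0,5);manip.dwell(.2);st("closed")
E
```

```text
a 4.39 [0.4898 0.0587 0.1014] F [ 0.4765 -0.5304 -0.1648] Ft 0.44 w 0.0498
b 4.92 [0.4882 0.0585 0.0696] F [1.1694 0.4197 1.1768] Ft -0.61 w 0.0499
c 5.42 [0.4882 0.0585 0.0516] F [-0.3839 -0.247   0.5509] Ft 0.31 w 0.0497
32 5.88 [0.4887 0.0586 0.0522] F [-0.272  -0.7861 -0.3971] Ft 0.82 w 0.0319
closed 6.37 [0.4885 0.0591 0.0521] F [-0.7822  5.1206  1.3758] Ft -4.92 w 0.0238
```

```bash
python3 - <<'E'
from h import *
from cell import manip,cams
np.set_printoptions(precision=4,suppress=True)
p=np.array([*kn(HOME),.052]);t=np.array([-np.sin(HOME),np.cos(HOME),0])
for i in range(8):
    p=p-t*.0006;manip.move_linear(p,rate=.02);manip.dwell(.1)
    F=[];
    for k in range(4): s=manip.state();F.append(s["contact_force"]);manip.dwell(.01)
    f=np.mean(F,0);print(round(s["clock"],2),s["tool_pos"],p,f,round(f@t,2),round(s["gripper_width"],4))
    if f@t>-1:break
E
```

```text
6.74 [0.4886 0.0592 0.0521] [0.4886 0.0592 0.052 ] [-1.2003  3.5654  3.0122] -3.32 0.0238
7.12 [0.4886 0.0594 0.052 ] [0.4887 0.0598 0.052 ] [-2.5977 -0.0391  4.1091] 0.47 0.024
```

```bash
sed -i 's/^C=.*/C=np.array([.5769,.0450]);HOME=np.radians(170.5);RAD=.0895/' h.py; python3 - <<'E'
from h import *
from cell import manip,cams
np.set_printoptions(precision=4,suppress=True)
p=np.array([.4887,.0598,.052]);print(kn(HOME));t=np.array([-np.sin(HOME),np.cos(HOME),0])
manip.set_gripper(.0,30)
for z in(.052,.055,.060,.0665):
    manip.move_linear([p[0],p[1],z],rate=.03);s=manip.state();f=s["contact_force"];print(round(s["clock"],2),s["tool_pos"],f,round(f@t,2),round(s["gripper_width"],4))
manip.dwell(.15)
for n in("side",):
    c=cams.capture(n);cr=cv2.resize(c["image"][125:215,190:310],None,fx=6,fy=6,interpolation=cv2.INTER_CUBIC);cv2.imwrite(f"pics/{n}2.png",cr)
E
```

```text
[0.4886 0.0598]
7.6 [0.4885 0.0594 0.052 ] [-2.6762 -1.2947  5.5895] 1.72 0.0234
7.85 [0.4885 0.0594 0.0541] [ 2.6935 -2.0695 -7.6848] 1.6 0.0229
8.17 [0.4885 0.0595 0.0596] [ 2.8012 -2.9633 -8.9396] 2.46 0.0231
8.53 [0.4886 0.0597 0.0662] [  4.4787  -2.6586 -12.4655] 1.88 0.0234
```

View pics/side2.png

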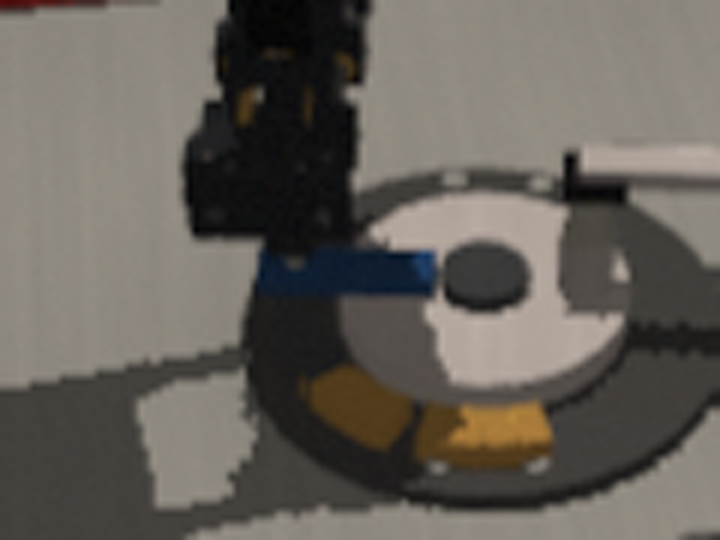

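The knob is lifted: the spring pulls with about 12.5 N and the finger hides the knob at (295,240). Next I swing it with force checks.

```bash
python3 - <<'E'
from h import *
from cell import manip,cams
np.set_printoptions(precision=4,suppress=True)
for d in [3,8,14,20,26,32,38,44,50]:
    a=HOME+np.radians(d)
    manip.move_linear([*kn(a),.0665],rate=.04 if d>3 else .02,rot=rot(a))
    s=manip.state();f=s["contact_force"];t=np.array([-np.sin(a),np.cos(a),0]);r=np.array([np.cos(a),np.sin(a),0])
    print(d,round(s["clock"],2),"err",s["tool_pos"]-[*kn(a),.0665],"Ft %.2f Fr %.2f Fz %.2f"%(f@t,f@r,f[2]),"M",s["moment"])
    if abs(f@t)>12:break
for n in("side","top"):
    c=cams.capture(n);np.savez(f"{n}3.npz",**c);cr=c["image"][125:225,190:310] if n=="side" else c["image"][110:230,120:270]
    cv2.imwrite(f"pics/{n}3.png",cv2.resize(cr,None,fx=5,fy=5,interpolation=cv2.INTER_CUBIC))
E
```

```text
3 9.12 err [-0.0001  0.0002 -0.0001] Ft 0.34 Fr -3.93 Fz -12.15 M [-0.1481 -0.583  -0.0476]
8 9.46 err [-0.0001 -0.0001 -0.0001] Ft 2.36 Fr -3.11 Fz -12.07 M [-0.2387 -0.553  -0.072 ]
14 9.84 err [-0.0002 -0.     -0.0001] Ft 1.51 Fr -2.37 Fz -12.35 M [-0.3509 -0.4577 -0.0592]
20 10.22 err [-0.0002  0.     -0.0001] Ft 2.57 Fr -2.33 Fz -11.39 M [-0.2567 -0.3968 -0.0214]
26 10.61 err [-0.0003  0.     -0.0001] Ft 2.12 Fr -1.05 Fz -10.99 M [-0.3085 -0.3291 -0.044 ]
32 10.99 err [-0.0003 -0.     -0.0001] Ft 2.42 Fr -0.20 Fz -12.43 M [-0.295  -0.2872 -0.0428]
38 11.38 err [-0.0003 -0.     -0.0002] Ft 1.20 Fr -0.10 Fz -12.97 M [-0.3601 -0.1495 -0.06  ]
44 11.76 err [-0.0003 -0.0001 -0.0002] Ft 1.69 Fr 1.59 Fz -12.06 M [-0.3594 -0.0318 -0.0129]
50 12.14 err [-0.0004 -0.0001 -0.0002] Ft 1.50 Fr 1.31 Fz -12.31 M [-0.5509  0.0699 -0.0225]
```

View pics/side3.png

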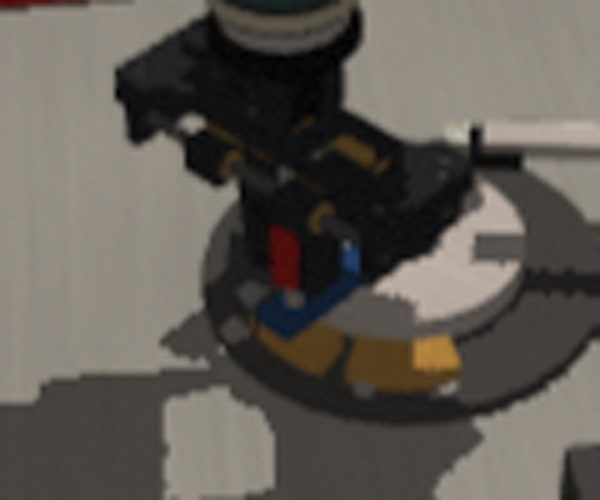

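View pics/top3.png

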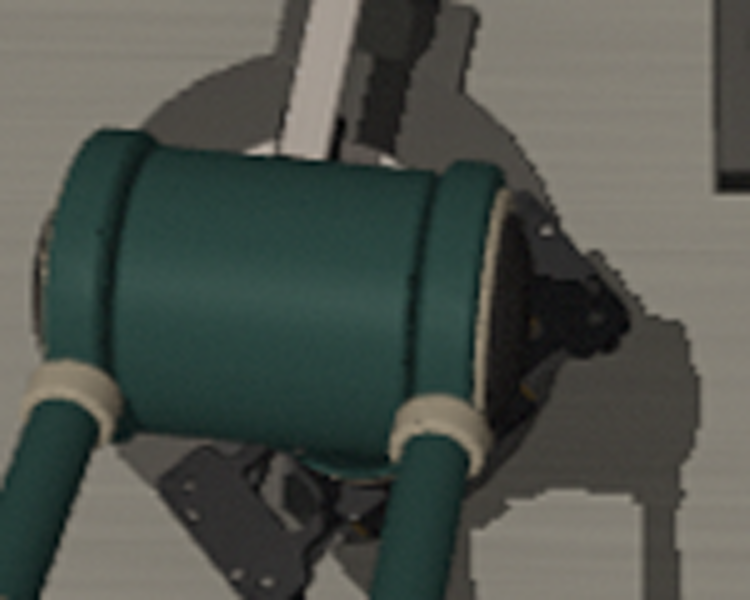

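The side view shows the knob at (285,260) over the first brass piece. The gap, which should be the hole, is at about (345,345), still ahead. Now I lower the pin onto the plate gently and loosen the grip.

```bash
python3 - <<'E'
from h import *
from cell import manip,cams
a=HOME+np.radians(50);t=np.array([-np.sin(a),np.cos(a),0])
def st(m):
    s=manip.state();f=s["contact_force"];print(m,round(s["clock"],2),"z %.4f"%s["tool_pos"][2],"Ft %.2f Fz %.2f"%(f@t,f[2]),"w",round(s["gripper_width"],4));return f[2]
for z in(.0645,.0635,.0625,.0615,.0605):
    manip.move_linear([*kn(a),z],rate=.02);fz=st(z)
    if fz>-3:break
manip.set_gripper(.0245,5);manip.set_gripper(.0265,5);st("open")
manip.move_linear([*kn(a),.056],rate=.03);st("low")
c=cams.capture("side");cv2.imwrite("pics/side4.png",cv2.resize(c["image"][125:225,190:310],None,fx=5,fy=5,interpolation=cv2.INTER_CUBIC))
E
```

```text
0.0645 12.49 z 0.0643 Ft 2.16 Fz -11.26 w 0.0232
0.0635 12.74 z 0.0633 Ft 1.44 Fz -10.90 w 0.0231
0.0625 12.99 z 0.0624 Ft 1.29 Fz -10.61 w 0.0229
0.0615 13.24 z 0.0615 Ft 0.41 Fz -10.11 w 0.0233
0.0605 13.49 z 0.0612 Ft -0.08 Fz -5.16 w 0.023
open 13.95 z 0.0619 Ft -0.56 Fz 1.29 w 0.0267
low 14.25 z 0.0558 Ft 0.73 Fz -0.92 w 0.0268
```

View pics/side4.png

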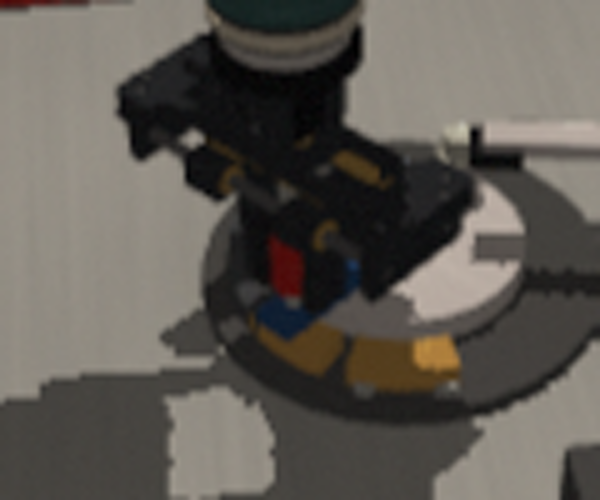

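The pin is riding on the brass and the knob is loosely caged at (287,265). Now I creep until it drops.

```bash
python3 - <<'E'
from h import *
from cell import manip,cams
d=50.
while d<78:
    d+=.8;a=HOME+np.radians(d);t=np.array([-np.sin(a),np.cos(a),0]);r=np.array([np.cos(a),np.sin(a),0])
    manip.move_linear([*kn(a),.056],rate=.015,rot=rot(a))
    F=[]
    for k in range(3): F.append(manip.state()["contact_force"]);manip.dwell(.01)
    s=manip.state();f=np.mean(F,0);print("%.1f t=%.2f Ft %.2f Fr %.2f Fz %.2f"%(d,s["clock"],f@t,f@r,f[2]))
    if f@t<-8:break
c=cams.capture("side");np.savez("side5.npz",**c);cv2.imwrite("pics/side5.png",cv2.resize(c["image"][125:225,190:310],None,fx=5,fy=5,interpolation=cv2.INTER_CUBIC))
E
```

```text
50.8 t=14.57 Ft -1.10 Fr -0.24 Fz -0.62
51.6 t=14.85 Ft -4.85 Fr -1.60 Fz 0.97
52.4 t=15.12 Ft -5.27 Fr -1.66 Fz 1.06
53.2 t=15.40 Ft -5.37 Fr -2.11 Fz 1.73
54.0 t=15.68 Ft -5.29 Fr -2.19 Fz 1.07
54.8 t=15.95 Ft -5.19 Fr -2.19 Fz 1.30
55.6 t=16.23 Ft -4.86 Fr -1.55 Fz 1.44
56.4 t=16.50 Ft -5.12 Fr -1.46 Fz 1.23
57.2 t=16.77 Ft -5.60 Fr -1.71 Fz 1.83
58.0 t=17.05 Ft -5.10 Fr -1.52 Fz 1.33
58.8 t=17.32 Ft -3.68 Fr -0.75 Fz 0.58
59.6 t=17.60 Ft -5.01 Fr -1.83 Fz 1.33
60.4 t=17.88 Ft -4.91 Fr -1.74 Fz 1.17
61.2 t=18.15 Ft -5.48 Fr -1.53 Fz 1.33
62.0 t=18.43 Ft -4.85 Fr -1.46 Fz 1.28
62.8 t=18.70 Ft -4.43 Fr -1.98 Fz 0.87
63.6 t=18.98 Ft -4.80 Fr -1.92 Fz 1.29
64.4 t=19.25 Ft -5.41 Fr -1.77 Fz 1.48
65.2 t=19.52 Ft -5.30 Fr -2.13 Fz 1.37
66.0 t=19.80 Ft -5.12 Fr -2.40 Fz 1.59
66.8 t=20.07 Ft 0.07 Fr 0.02 Fz -0.06
67.6 t=20.35 Ft -0.27 Fr 0.28 Fz -0.18
68.4 t=20.62 Ft -0.04 Fr -0.06 Fz 0.13
69.2 t=20.90 Ft -0.04 Fr -0.20 Fz -0.19
70.0 t=21.18 Ft -1.40 Fr -0.32 Fz -0.02
70.8 t=21.45 Ft -1.51 Fr -0.30 Fz 0.57
71.6 t=21.73 Ft -4.49 Fr -1.24 Fz 2.86
72.4 t=22.00 Ft -7.95 Fr -2.51 Fz 5.67
73.2 t=22.27 Ft -10.16 Fr -3.22 Fz 7.09
```

View pics/side5.png

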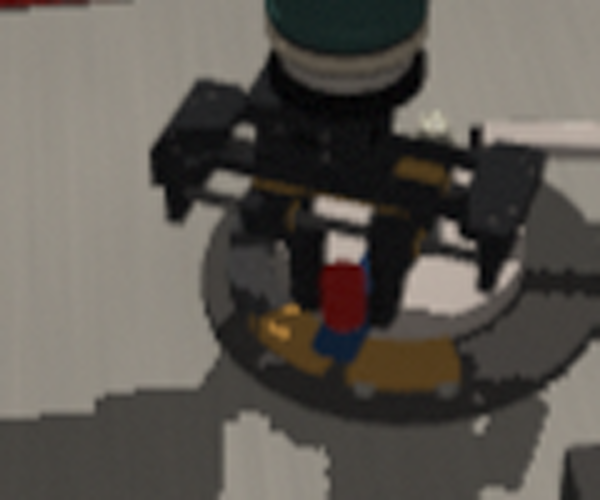

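It dropped at about 67° and stopped dead, with the knob now at (343,300) over the gap. I ease the pressure off, open up and check that the pin is home.

```bash
python3 - <<'E'
from h import *
from cell import manip,cams
for d in(72.,70.8,69.6,68.4):
    a=HOME+np.radians(d);t=np.array([-np.sin(a),np.cos(a),0])
    manip.move_linear([*kn(a),.056],rate=.02,rot=rot(a));f=manip.state()["contact_force"];print(d,"Ft %.2f Fz %.2f"%(f@t,f[2]))
manip.set_gripper(.045,5)
manip.move_linear([*kn(a),.13],rate=.12)
manip.move_linear([.42,-.08,.22],rate=.25)
print(manip.state()["clock"])
for n in("side","top"):
    c=cams.capture(n);np.savez(f"{n}6.npz",**c);cr=c["image"][120:220,210:330] if n=="side" else c["image"][90:230,110:260]
    cv2.imwrite(f"pics/{n}6.png",cv2.resize(cr,None,fx=5,fy=5,interpolation=cv2.INTER_CUBIC)[:600])
E
```

```text
72.0 Ft -6.39 Fz 3.96
70.8 Ft -1.67 Fz 1.12
69.6 Ft 0.02 Fz 0.11
68.4 Ft 1.46 Fz 0.01
25.3083
```

View pics/side6.png

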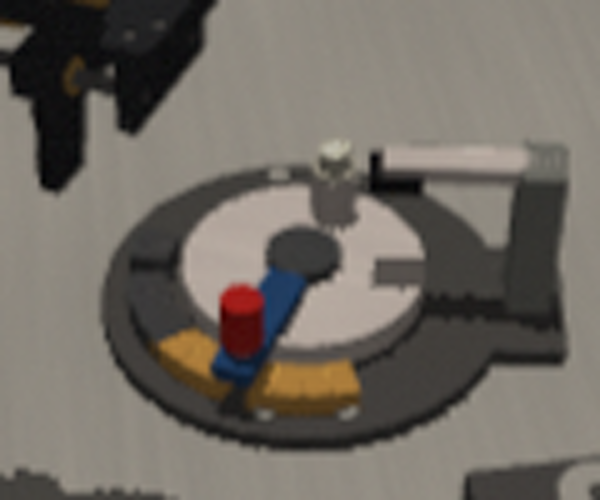

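View pics/top6.png

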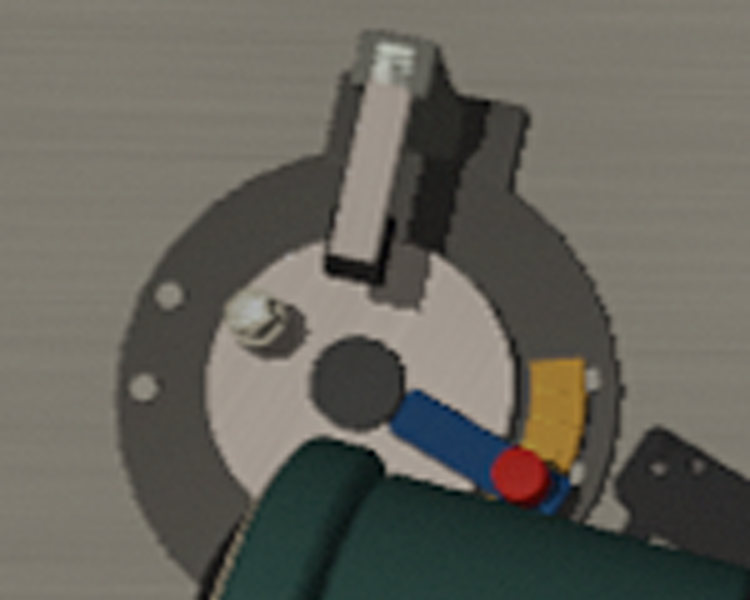

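The pin stands over the gap and its foot looks close to the arm: side view knob at (242,320), bolt at (335,160) clear of the sensor. I measure the knob height against the starting pictures, then locate the bolt.

```bash
python3 - <<'E'
from h import *
np.set_printoptions(precision=4,suppress=True)
for n in("side","top"):
  for k in(0,6):
    c=dict(np.load(f"{n}{k}.npz"));X=cloud(c)
    for ce,s,l in blobs(c,(0,150,60),(6,255,255)):
        P=X[l]
        if np.hypot(*(np.median(P,0)[:2]-C))<.12: print(n,k,"red",ce.round(1),s,"ztop",np.percentile(P[:,2],[10,75,90,95]))
  z=X[...,2]+(.0015 if n=="side" else 0)
  d=np.hypot(X[...,0]-.597,X[...,1]-.088)
  m=(z>.075)&(z<.087)&(d<.03);v,u=np.nonzero(m);print(n,"bolt top px",m.sum(),u.mean(),v.mean(),"mean",X[m].mean(0),"ray.081",onz(c,u.mean(),v.mean(),.081),"ray.078",onz(c,u.mean(),v.mean(),.078))
  m=(z>.05)&(z<.095)&(d<.035);v,u=np.nonzero(m);print("all",m.sum(),u.min(),u.max(),v.min(),v.max())
  a=HOME+np.radians(68.4)-np.pi;print("model",C+.048*np.array([np.cos(a),np.sin(a)]))
  cr=c["image"][135:190,255:305] if n=="side" else c["image"][135:170,145:185]
  cv2.imwrite(f"pics/{n}6b.png",cv2.resize(cr,None,fx=10,fy=10,interpolation=cv2.INTER_CUBIC))
E
```

```text
side 0 red [238.3 162.1] [235 156   8  13  84] ztop [0.0583 0.0805 0.0818 0.0822]
side 6 red [257.6 183.2] [254 177   8  14  92] ztop [0.0603 0.0808 0.082  0.0824]
side bolt top px 31 276.6774193548387 150.58064516129033 mean [0.6008 0.0818 0.0793] ray.081 [0.6004 0.0797 0.081 ] ray.078 [0.6011 0.0834 0.078 ]
all 101 272 281 148 160
model [0.6017 0.0861]
top 0 red [169.2 203.4] [164 199  12  10  94] ztop [0.0789 0.0827 0.0841 0.0848]
top 6 red [213.9 184.5] [209 180  11  10  85] ztop [0.0789 0.0832 0.0844 0.0851]
top bolt top px 64 159.140625 152.078125 mean [0.6006 0.0875 0.0811] ray.081 [0.6006 0.0875 0.081 ] ray.078 [0.6012 0.0882 0.078 ]
all 139 155 167 148 160
model [0.6017 0.0861]
```

View pics/top6b.png

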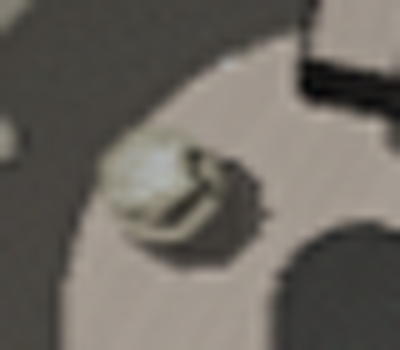

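View pics/side6b.png

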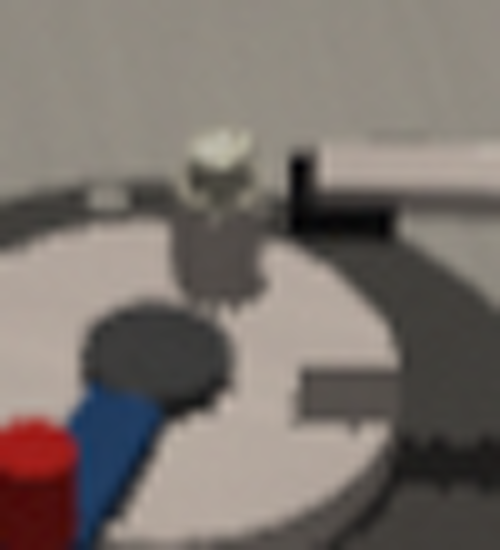

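The pin is home: the knob heights match the start to within 0.6 mm in both views. Bias-corrected from the knob touch, the bolt is at about (0.6008, 0.0855). In the top crop a hex vertex points right at (215,182), so two flats face world x, and I grip along x.

```bash
cat >> h.py <<'E'
BR=rot(np.radians(268.9));B=np.array([.6008,.0855])
E
python3 - <<'E'
from h import *
from cell import manip,cams
np.set_printoptions(precision=4,suppress=True)
def st(m):
    s=manip.state();print(m,round(s["clock"],2),s["tool_pos"],"F",s["contact_force"],"w",round(s["gripper_width"],4))
manip.set_gripper(.042,8)
manip.move_pose([*B,.16],BR);st("above")
manip.move_linear([*B,.095],rate=.1);st("95")
for n in("side","top"):
    c=cams.capture(n);cr=c["image"][110:210,220:340] if n=="side" else c["image"][100:200,100:220]
    cv2.imwrite(f"pics/{n}7.png",cv2.resize(cr,None,fx=5,fy=5,interpolation=cv2.INTER_CUBIC))
E
```

```text
above 26.66 [0.6003 0.0848 0.1601] F [ 1.0443 -0.9659 -0.0265] w 0.0421
95 27.46 [0.6012 0.0854 0.0955] F [ 0.521  -0.3059 -0.4018] w 0.0421
```

View pics/side7.png

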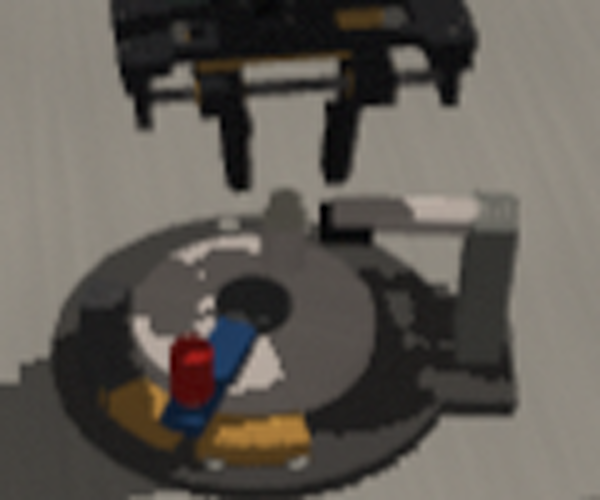

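View pics/top7.png

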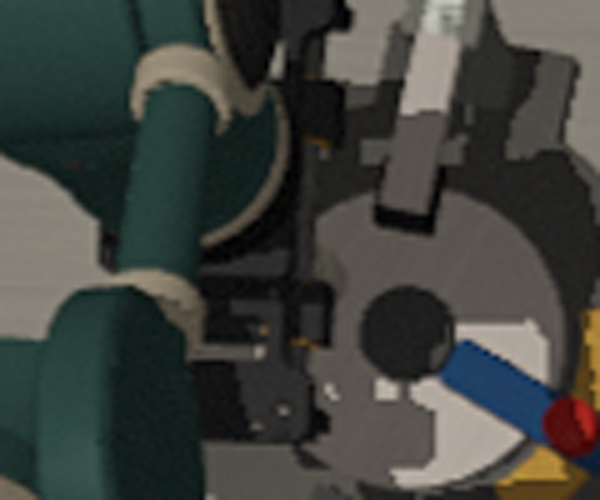

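In the side view the fingers at (235,185) and (337,180) straddle the bolt at (287,200) evenly.

```bash
python3 - <<'E'
from h import *
from cell import manip,cams
np.set_printoptions(precision=4,suppress=True)
def st(m):
    s=manip.state();print(m,round(s["clock"],2),s["tool_pos"],"F",s["contact_force"],"w",round(s["gripper_width"],4))
manip.move_linear([*B,.076],rate=.05);st("76")
manip.move_linear([*B,.0718],rate=.02);st("71.8")
manip.set_gripper(0,6);manip.dwell(.15);st("grip")
manip.set_gripper(0,30);manip.dwell(.1);st("grip30")
E
```

```text
76 28.09 [0.6004 0.0855 0.0754] F [-0.2139  0.0226  0.0225] w 0.042
71.8 28.45 [0.6007 0.0855 0.0717] F [-0.5426  0.4409 -0.5534] w 0.0426
grip 29.07 [0.6009 0.0855 0.0719] F [-0.5453  0.2346  0.2826] w 0.0191
grip30 29.38 [0.6009 0.0855 0.0719] F [-0.4965 -0.392   1.315 ] w 0.0178
```

The width is 17.8 mm, so the jaws are on the flats. Lift and look.

```bash
python3 - <<'E'
from h import *
from cell import manip,cams
np.set_printoptions(precision=4,suppress=True)
def st(m):
    s=manip.state();print(m,round(s["clock"],2),s["tool_pos"],"F",s["contact_force"],"w",round(s["gripper_width"],4))
manip.move_linear([*B,.09],rate=.04);st("90")
manip.move_linear([*B,.112],rate=.05);st("112")
manip.move_linear([*B,.185],rate=.12);st("185")
manip.dwell(.1)
for n in("side","top"):
    c=cams.capture(n);np.savez(f"{n}8.npz",**c);cr=c["image"][80:200,220:340] if n=="side" else c["image"][100:220,100:240]
    cv2.imwrite(f"pics/{n}8.png",cv2.resize(cr,None,fx=5,fy=5,interpolation=cv2.INTER_CUBIC))
E
```

```text
90 29.99 [0.6009 0.0855 0.0903] F [-0.0677 -0.0823  0.1255] w 0.0178
112 30.58 [0.601  0.0855 0.1124] F [ 0.0891 -1.0452 -0.4106] w 0.0178
185 31.34 [0.6002 0.0854 0.1843] F [-0.2756 -0.3966 -1.1512] w 0.0176
```

View pics/side8.png

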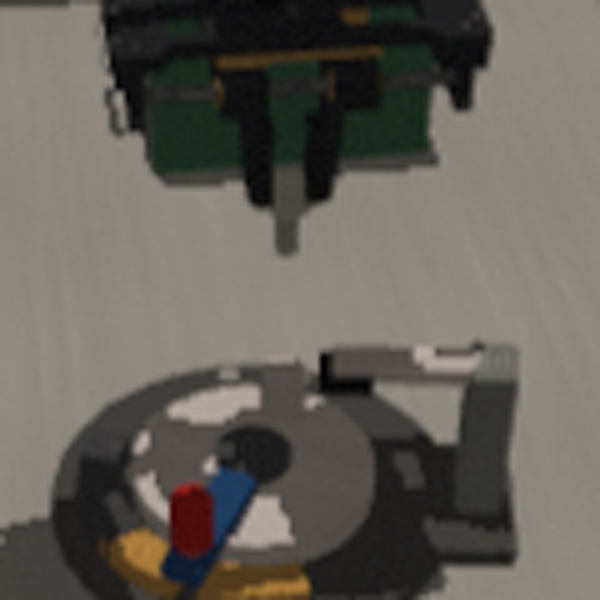

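The bolt hangs vertical in the fingers at (287,220) and the nest is empty. Carry it to the cup.

```bash
python3 - <<'E'
from h import *
from cell import manip,cams
np.set_printoptions(precision=4,suppress=True)
K=[.4455,-.2168]
def st(m):
    s=manip.state();print(m,round(s["clock"],2),s["tool_pos"],"F",s["contact_force"],"w",round(s["gripper_width"],4))
manip.move_linear([*K,.185],rate=.2);st("over")
for n in("side","top"):
    c=cams.capture(n);cr=c["image"][160:280,160:310] if n=="side" else c["image"][150:270,220:370]
    cv2.imwrite(f"pics/{n}9.png",cv2.resize(cr,None,fx=5,fy=5,interpolation=cv2.INTER_CUBIC))
E
```

```text
over 33.39 [ 0.4458 -0.2163  0.185 ] F [ 0.5729 -0.2897 -0.7588] w 0.018
```

View pics/side9.png

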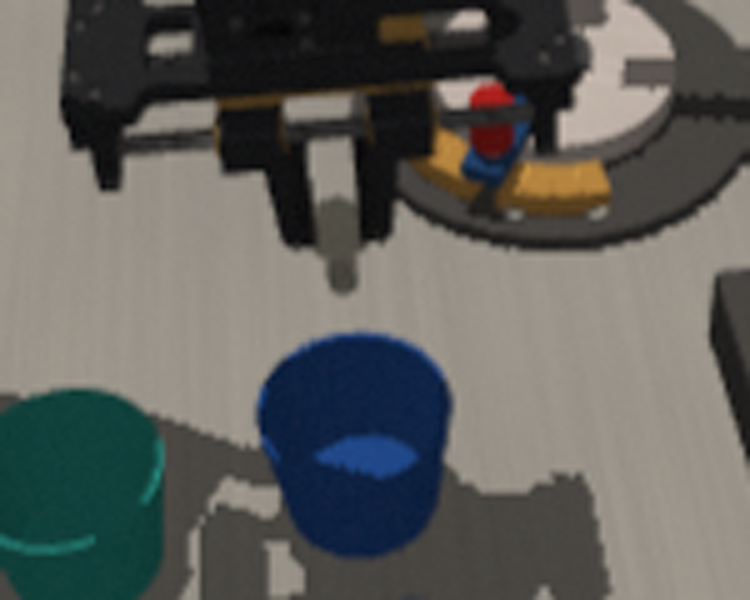

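View pics/top9.png

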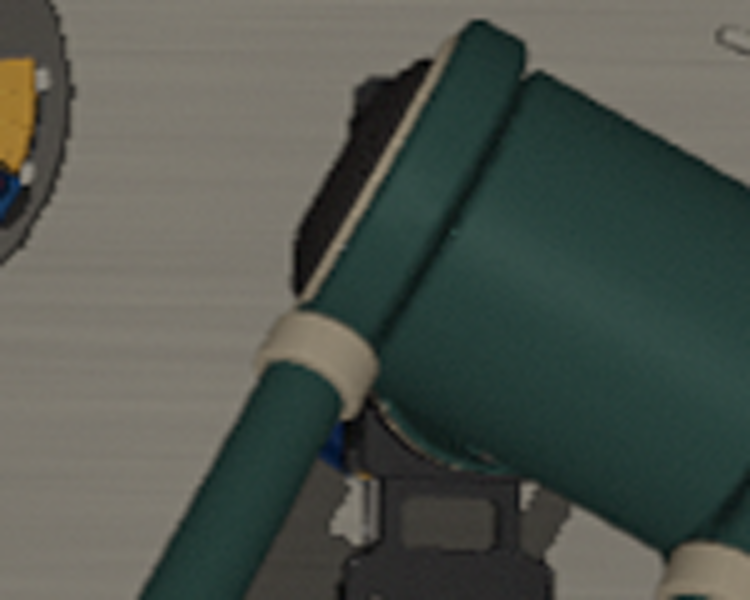

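The side view has the bolt at (343,270) above the cup, whose rim centre is at (355,400), so it is lined up.

```bash
python3 - <<'E'
from h import *
from cell import manip,cams
np.set_printoptions(precision=4,suppress=True)
K=[.4455,-.2168]
def st(m):
    s=manip.state();print(m,round(s["clock"],2),s["tool_pos"],"F",s["contact_force"],"w",round(s["gripper_width"],4));return s["contact_force"]
manip.move_linear([*K,.10],rate=.12);st("100")
for z in(.085,.07,.058,.052,.047):
    manip.move_linear([*K,z],rate=.06);f=st(z)
    if np.linalg.norm(f)>5:break
manip.set_gripper(.030,10);manip.dwell(.3);st("open")
manip.move_linear([*K,.13],rate=.1);st("up")
manip.move_linear([.36,.05,.26],rate=.25);st("away")
for n in("side","top"):
    c=cams.capture(n);np.savez(f"{n}10.npz",**c);cr=c["image"][130:280,190:340] if n=="side" else c["image"][150:270,150:370]
    k=4 if n=="side" else 3.6
    cv2.imwrite(f"pics/{n}10.png",cv2.resize(cr,None,fx=k,fy=k,interpolation=cv2.INTER_CUBIC))
E
```

```text
100 34.35 [ 0.4461 -0.2171  0.1006] F [-0.2773  0.8266  0.4077] w 0.0174
0.085 34.75 [ 0.4451 -0.2166  0.0845] F [ 0.3193 -0.365  -0.3237] w 0.0179
0.07 35.15 [ 0.445  -0.2165  0.0693] F [-0.608  -0.2764  0.1835] w 0.0177
0.058 35.5 [ 0.445  -0.2165  0.0573] F [-0.0998  0.3048 -0.2508] w 0.018
0.052 35.75 [ 0.4452 -0.2166  0.0516] F [-0.2937 -0.1428 -0.7058] w 0.0179
0.047 36.0 [ 0.4452 -0.2166  0.0466] F [-0.0605 -0.6073 -0.5926] w 0.0182
open 36.68 [ 0.4456 -0.2168  0.047 ] F [0.2678 0.2627 0.2051] w 0.0299
up 37.67 [ 0.4449 -0.2165  0.1293] F [-1.0881  0.1102 -0.4421] w 0.0299
away 39.05 [0.3597 0.0496 0.2594] F [ 0.7609  0.4153 -0.6537] w 0.0301
```

View pics/side10.png

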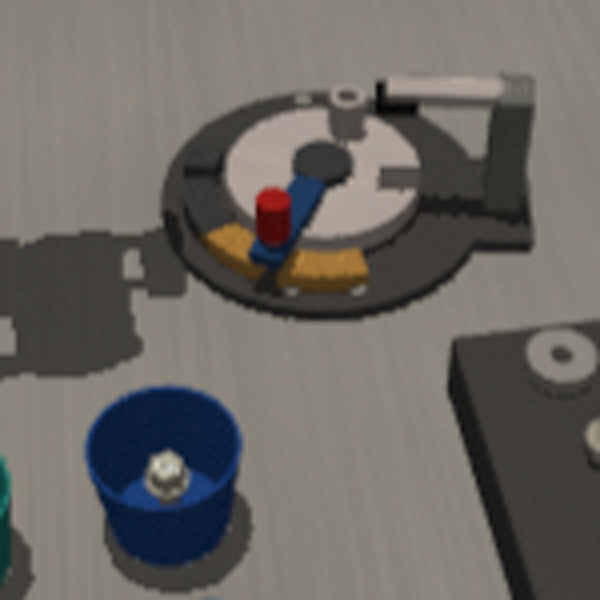

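View pics/top10.png

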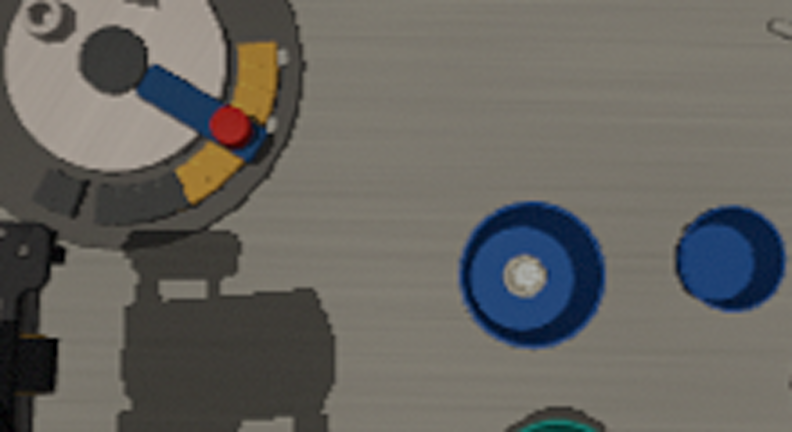

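The bolt stands in the middle of the larger blue cup (top view (525,275), side view (167,472)). The cup is upright and the nest empty. One last height check on the pin before handing in.

```bash
python3 - <<'E'
from h import *
from cell import manip,order
for n in("side","top"):
    c=dict(np.load(f"{n}10.npz"));X=cloud(c)
    for ce,s,l in blobs(c,(0,150,60),(6,255,255)):
        P=X[l]
        if np.hypot(*(np.median(P,0)[:2]-C))<.12: print(n,ce.round(1),np.percentile(P[:,2],[75,90,95]).round(4))
    z=X[...,2]+(.0015 if n=="side" else 0)
    m=(abs(z-.070)<.003)&(np.hypot(X[...,0]-.45,X[...,1]+.22)<.07);print("rim",circ(X[m][:,:2]))
order.close_job();print(manip.state()["clock"])
E
```

```text
side [257.6 183.3] [0.0807 0.0821 0.0826]
rim (array([ 0.44582178, -0.21952446]), np.float64(0.04300673018624184))
top [213.8 184.6] [0.0833 0.0844 0.0849]
rim (array([ 0.44511048, -0.21543408]), np.float64(0.04287069935282571))
the job is handed in; nothing more can be done
the job is handed in; nothing more can be done
```

I indexed the fixture on by one hole and put the bolt in the larger blue cup. I handed the job in shortly after about 39 s on the robot clock; no verdict is reported.

- **Pin:** I pulled the knob up about 14 mm, swung it to the brass plate and let the pin ride until it dropped, at roughly 68° (1.19 rad). The largest sideways force I read was about 10 N. I eased that off before letting go.
- **Bolt:** I gripped it on the hexagon flats at 17.8 mm, drew it straight up and set it down in the cup.

**Last checks:**
- **Pin height:** The knob top is within about 0.6 mm of its starting height in both views, so the pin is home in the brass plate.
- **Cup:** The bolt stands upright near the middle of the cup. The cup is upright and its rim has moved by less than 0.3 mm.
- **Ring gauge and other bolts:** I never worked near them, but I did not measure them again at the end.
- **Gripper:** It was clear of everything at hand-in.

**One disagreement:** The two cameras differed by 4 to 8 mm in y. I corrected for this by touching the knob with the gripper.

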